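# Fit a cartridge to the fluidics panel, port to the mark, clip it and set the valve

### The arm

A 6-joint arm with a two-finger parallel gripper is mounted at the origin on the work surface. World frame = base frame: x ahead of the robot, y to its left, z up, the work surface at z = 0. Lengths are in mm, angles in rad, forces in N, time in s.
With the tool pointing down it reaches from about 300 to 775 mm from the base axis. Payload 14.6 kg.
Tool frame: the origin (TCP) lies at the very end of the fingers, on their centre line; the grasp point (between the pads) lies 19 mm behind it (robot.hold_point_z is the distance from the TCP to the grasp point, in mm); z points along the fingers, y is the line along which they close (so a half turn about z gives the same grasp; the last joint's range is limited). The gripper opens to 94 mm and grips with 3 to 60 N. Pads are 16 mm wide; open, the fingers measure 119 mm over their backs; the gripper's body (75 mm by 177 mm) begins 78 mm behind the grasp point.
Start: joints at [1.093, 0.3, 1.521, -0, 1.321, -0.067], TCP at [219.635, 504.232, 179.646] pointing down, gripper open.
Joint ranges: [-3.03, 3.03], [-0.79, 2.21], [0.23, 2.52], [-1.04, 4.18], [0, 3.07], [-2.55, 2.55]. Speed limits (rad/s): [2.22, 2.22, 2.57, 3.14, 3.14, 3.14].

### API

Orientations are given as a unit quaternion [w, x, y, z].
In Python, from rig import robot gives the robot as it stands. The module is installed in compiled form; this text tells all that it offers.
- The arm moves only by the tool servo_tool, never from a script. Its argument "plan" is a list of rows, each an object with "linear": the shift along the tool's x, y, z normalised to -1 to 1, where 1 is 0.15 m, a list of three; "dr": the turn, a rotation vector about the tool's x, y, z normalised to -1 to 1, where 1 is 180 degrees, a list of three; "hand": the opening, from -1 (shut) to 1 (fully open). A call has 1 to 8 rows; each row is the pose to reach, as a shift and turn from the pose commanded when the call began, along the tool's axes at that moment, turning the shorter way round; what a row does not reach only later rows make up. A row lasts 1/8 s, in which the tool goes at most 62.5 mm and 10.7 degrees, less where a joint would pass 70% of its speed; a pose out of reach is approached as far as the arm can. A call with a number of a shift or a turn outside -1 to 1 is refused whole. A call with a gripper value outside its range is refused whole. The fingers move at their own pace and stop on an object; the grip force is fixed at half the most. Time passes only in rows, so rows that repeat a pose let the fingers close. It gives the time, the measured TCP pose, the force, the opening and the grip force at its end, in the units of the state.
- robot.get_state(): the state, without advancing time (a new reading comes with each control period).
- robot.capture(name): name is "scene" or "top"; returns a dict with "img" (384x512x3 uint8, red, green, blue), "K" (3x3 intrinsics, pixels), "R" (3x3) and "t" (3): a world point X has camera coordinates R X + t. Camera axes: x right, y down, z forward; pixel columns grow to the right and rows downward; lengths in mm; the calibration is good to about 2 mm. A picture is of the moment at which its call begins. There is no depth.
- robot.job_done(): hands the job in; it is judged then, once.
The state is a dict: "time_s": time; "joints": joint angles; "dq": joint speeds; "effort": joint torques, N m; "tool_pos": TCP position; "eef_rot": TCP orientation; "ft_force": force on the tool from outside, world axes, zero at the start; "wrist_torque": the same for the moment, N m; "width": finger opening in mm; "grasp_force": force on a finger pad.
Only numpy, scipy, OpenCV 4.12 (cv2) and the standard library are available. Lean on these libraries where they do the work, as an engineer would, in place of code of your own. Each camera call takes 0.05 s, during which the arm holds its last target. There are 200 camera calls.

### The job

Pick out the white cartridge that has a side port and set it down squarely inside the steel ring on the sloping panel with its port facing the raised black mark beside the ring, keeping hold of it until it is fully down. Then swing the steel clip round to its stop so that its toe lies over the cartridge's flange, and last of all turn the black valve handle until its pointed end faces the valve's own mark. Leave the other things on the bench where they stand.

Things in the scene. Friction and masses are not known exactly. Their poses are not given: they have to be found in the camera images.
- cartridge: white plastic cartridge to be fitted; stands upright, loose, about 90 g. Foot flange 52 mm diameter x 6 mm, tube 28 mm diameter, 70 mm tall in all. One grey side port (11 mm diameter, axis 23 mm above the underside) points along body +x, to 36 mm from the axis; above it, from 29 to 70 mm, the tube is free to grip. Origin: centre of the underside; z up the tube's axis
- port_tip (a point): tip of the cartridge's side port, 36 mm from its axis and 23 mm above its underside
- dock: fixed white sloping panel, 150 mm up the slope x 290 mm wide, facing the robot, tilted 28 degrees from level; lower edge 27 mm, upper edge 97 mm above the bench. Origin: middle of the panel's surface, 62 mm above the bench; x up the slope (both marks lie that way from their axes), y level along the width, z out of the panel (leaning 28 degrees towards the robot)
- seat (a point): centre of the seat on the panel's surface, at (0, 80, 0) mm in the dock's frame: a low steel ring of inner radius 29 mm, outer radius 33 mm, 4 mm high, in which the cartridge's flange stands flat on the panel with 3 mm play
- seat_mark (a point): middle of the top of the raised black bar (24 x 8 x 4 mm, lying along dock x) that the port must face; 48 mm up the slope from the seat's centre
- clip_pivot (a point): where the clip's axis (dock z) meets the panel, at (0, 35, 0) mm in the dock's frame, 45 mm from the seat's centre
- clip (a joint): angle q (rad) of the clip, a steel bar 12 mm wide, 8.5 to 14.5 mm above the panel, turning about dock z at its pivot; stays where left. In the dock's (x, y) the toe points (sin q, cos q), the post's arm (-sin q, -cos q). 0 = closed, at its stop, toe over the ring's edge and the flange; starts open at 1.2 to 1.6; other stop 1.7
- clip_post (a point): grip point on the clip's upright round steel post, 12 mm diameter, standing 38 mm from the pivot, away from the toe; post top 47.5 mm above the panel, this point 36 mm above the panel
- clip_toe (a point): end of the clip's toe, 28 mm from the pivot, 11.5 mm above the panel
- valve (a joint): angle (rad) of the black valve handle about dock z through its grip point: 0 = pointed end faces the valve's mark (dock +x), positive = anticlockwise looking down on the panel; range -1.6 to 1.6, stays where left, no stop at the mark; starts at 0.6 to 1.3
- valve_grip (a point): grip point on the valve's axis, 36 mm above the panel at (0, -95, 36) mm in the dock's frame. Handle: bar 46 mm long, 12 mm wide (pinch across it), 14 to 46 mm above the panel, its top has a white line on the pointed half; on a round base 56 mm diameter x 12 mm high
- valve_nose (a point): pointed end of the valve handle, 36 mm from the valve's axis, 22 mm above the panel
- valve_mark (a point): middle of the raised black bar (24 x 8 x 4 mm) that the valve's pointed end must face, 52 mm up the slope from the valve's axis
- plain_cartridge: decoy of the same white plastic and size as the cartridge (flange 52 x 6 mm, tube diameter 28 mm, 70 mm tall) but WITHOUT a side port; leave alone. Origin: centre of its underside
- wide_cartridge: squat white decoy, flange 52 x 6 mm, tube diameter 40 mm, 52 mm tall, no side port; leave alone. Origin: centre of its underside
- wash_bottle: white bottle, diameter 64 mm, 150 mm tall; leave alone. Origin: centre of its underside
- beaker: open glass beaker, diameter 64 mm, 75 mm tall; leave alone. Origin: centre of its underside
- wrench: steel wrench 150 mm long lying flat on the bench; leave alone. Origin: middle of its underside, x along its length
- sample_jar: small amber jar, diameter 40 mm, 50 mm tall; leave alone. Origin: centre of its underside
Mind the look-alikes: they are no part of the job. Leave any blue or purple look-alike of the cartridge alone.

How it is judged:
By the outcome, as a careful person would: the job done as asked, in the order asked, and still so for the second after the job is handed in, with the robot touching nothing.
It also fails if it takes over 61 s, if anything falls off the work surface, if the arm or the gripper's body presses on something with over 40 N, if the wrist force passes 120 N, or if a joint passes its speed limit or range.

## Working session

There is one attempt and no reset: what is moved stays moved. The work goes in short steps, Python scripts to look and compute and a tool call to move; the robot and the scene stay as the last step left them, time stands still between calls to the robot, and variables do not carry over. Pictures are saved under pics/ and viewed, at most 13 in all, crops included, and the job is handed in when it is done.

Besides the shell and the picture viewer there is one more tool, called after "Request:" in YAML: its name, and indented under it one key for each argument. servo_tool: Moves the arm, as the interface text tells. Scaled input: -1 to 1 covers 0.15 m each way for a shift and 180 degrees each way for a turn. Its arguments: {"type":"object","properties":{"plan":{"type":"array","items":{"type":"object","properties":{"linear":{"type":"array","items":{"type":"number"}},"dr":{"type":"array","items":{"type":"number"}},"hand":{"type":"number"}}}}},"required":["plan"]}

```bash
mkdir -p pics; python3 - <<'E'
from rig import robot
import cv2,pickle
for n in("scene","top"):
    c=robot.capture(n); cv2.imwrite(f"pics/{n}0.png",cv2.resize(c["img"][:,:,::-1],(800,600),interpolation=cv2.INTER_CUBIC)); cv2.imwrite(f"raw_{n}0.png",c["img"][:,:,::-1])
    pickle.dump(c,open(f"{n}0.pkl","wb"))
    print(n,c["K"].round(1).tolist(),c["R"].round(3).tolist(),c["t"].round(1).tolist())
print(robot.get_state())
E
```

```text
scene [[351.6, 0.0, 256.9], [0.0, 351.6, 193.4], [0.0, 0.0, 1.0]] [[-0.458, 0.889, -0.013], [0.682, 0.342, -0.646], [-0.57, -0.305, -0.763]] [194.0, -350.8, 1315.9]
top [[356.4, 0.0, 254.6], [0.0, 356.4, 187.1], [0.0, 0.0, 1.0]] [[0.088, -0.996, 0.006], [-0.969, -0.087, -0.233], [0.232, 0.015, -0.973]] [29.1, 585.0, 897.6]
{'time_s': 0.1, 'joints': array([ 1.09335871e+00,  3.00410485e-01,  1.52152045e+00, -1.66051674e-05,
        1.32070022e+00, -6.65904348e-02]), 'dq': array([-4.73374135e-05, -1.07184155e-03, -1.02087425e-03, -6.43704293e-04,
        1.40577154e-03,  1.40715072e-03]), 'effort': array([-1.75028534e-03, -5.32655454e+01, -3.53275430e+01,  7.08151306e-02,
        2.35723250e-02, -3.96728069e-05]), 'tool_pos': array([219.54314421, 503.99473878, 179.14524024]), 'eef_rot': array([-1.31760656e-04,  2.03979819e-01,  9.78974956e-01, -5.02319857e-04]), 'ft_force': array([-0.12610244, -0.60648654, -1.10983196]), 'wrist_torque': array([-0.03497699,  0.01160885,  0.01660433]), 'grasp_force': 0.0, 'width': 93.96488883095394}
```

View pics/scene0.png

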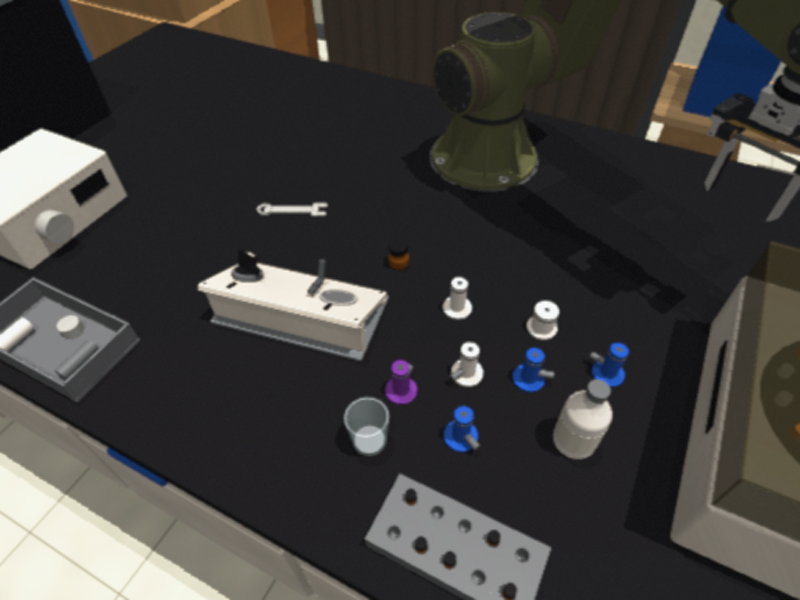

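View pics/top0.png

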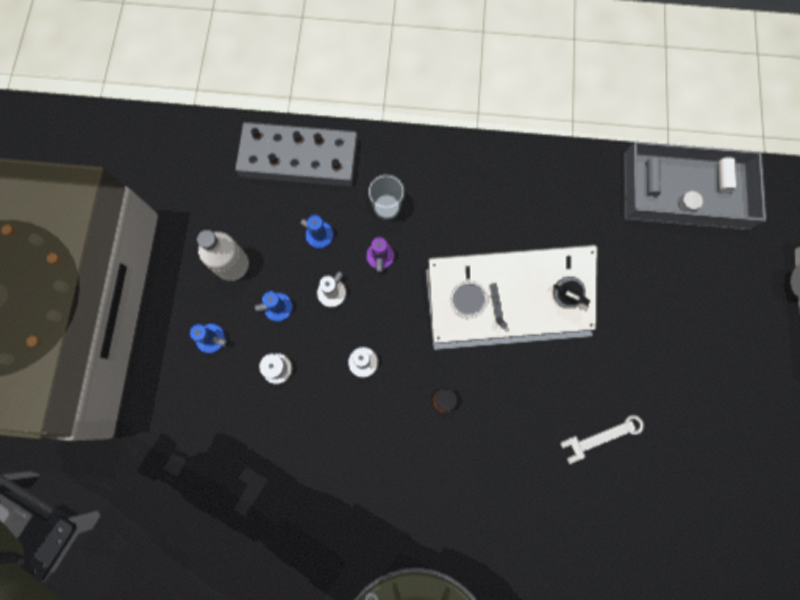

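Look-alikes, by pixel in the 800x600 top view:
- white with a grey port at (331,290), which is also (468,365) in the scene view. This is my choice.
- plain white (363,361)
- wide white (275,368)
- blue (319,232), (278,305) and (209,337)
- purple (379,254)
- bottle (222,255)

Next, one close crop to check the choice.

```bash
cat > h.py <<'E'
import numpy as np,cv2,pickle
from scipy.spatial.transform import Rotation as Ro
def load(n): return pickle.load(open(n+".pkl","rb"))
def ray(c,uv):
    d=c["R"].T@np.linalg.solve(c["K"],np.r_[uv,1.]); return -c["R"].T@c["t"],d
def onplane(c,uv,p0,n=(0,0,1)):
    o,d=ray(c,uv); n=np.array(n,float); return o+d*(n@(np.array(p0,float)-o))/(n@d)
def proj(c,X):
    q=c["K"]@(c["R"]@np.array(X,float)+c["t"]); return q[:2]/q[2]
def tri(c1,u1,c2,u2):
    o1,d1=ray(c1,u1);o2,d2=ray(c2,u2)
    s=np.linalg.lstsq(np.c_[d1,-d2],o2-o1,rcond=None)[0]
    a,b=o1+d1*s[0],o2+d2*s[1]; return (a+b)/2,np.linalg.norm(a-b)
E
python3 - <<'E'
from h import *
s,t=load("scene0"),load("top0")
def crop(c,x,y,w,h,k): return cv2.resize(c["img"][y:y+h,x:x+w,::-1],(w*k,h*k),interpolation=cv2.INTER_CUBIC)
a=crop(t,192,166,40,40,7);b=crop(s,279,211,40,40,7);d=crop(t,270,152,116,75,6)
im=np.zeros((560+0,800,3),np.uint8)
im[:280,:280]=a[:280];im[280:,:280]=b
dd=cv2.resize(d,(520,336)); im[:336,280:]=dd
sc=crop(s,125,155,130,56,4); im[336:560,280:800]=sc
cv2.imwrite("pics/m1.png",im)
for n,c in(("top",t),("scene",s)):
    hsv=cv2.cvtColor(c["img"],cv2.COLOR_RGB2HSV)
    m=((hsv[...,2]>120)&(hsv[...,1]<60)).astype(np.uint8)
    N,l,st,ce=cv2.connectedComponentsWithStats(m)
    for i in range(1,N):
        if 60<st[i,4]<6000: print(n,st[i],ce[i].round(1),onplane(c,ce[i],(0,0,20)).round(0))
E
```

```text
top [ 151   79   77   36 1785] [189.4  96.9] [854. 303.  20.]
top [239 113  19  26 204] [248.1 130. ] [764. 116.  20.]
top [ 64 120  18  80 153] [ 72.7 159. ] [628. 614.  20.]
top [126 148  25  26 422] [137.8 159.6] [643. 426.  20.]
top [ 273  157  109   67 5747] [326.1 189.6] [ 603. -122.   20.]
top [203 175  18  22 263] [211.1 186. ] [584. 205.  20.]
top [223 222  19  20 286] [231.7 231.3] [461. 134.  20.]
top [166 226  20  20 295] [175.4 235. ] [437. 287.  20.]
top [359 266  53  31 449] [384.4 280. ] [ 367. -289.   20.]
scene [200   0   6  15  65] [202.8   6.7] [-490. -785.   20.]
scene [432   0  30  43 660] [446.5  19.8] [-865.  358.   20.]
scene [203  25   7  14  76] [206.2  31.6] [-262. -619.   20.]
scene [413  78  12  13 103] [418.6  83.7] [-252.  345.   20.]
scene [   0   82   80   90 4089] [ 30.3 121. ] [ 571. -811.   20.]
scene [472  91  38  20 361] [487.8 101.2] [-246.  587.   20.]
scene [164 130  46   8 214] [187.5 133.4] [ 382. -281.   20.]
scene [ 127  168  121   62 3329] [191.3 193.8] [ 595. -121.   20.]
scene [289 177  11   9  82] [293.8 181.1] [421. 120.  20.]
scene 
[... 197 characters left out ...]
  13 148] [347.1 211. ] [457. 292.  20.]
scene [295 219  12  11 102] [300.6 223.7] [552. 196.  20.]
scene [292 230  17  17 183] [301.3 239.2] [596. 216.  20.]
scene [452 238  60 125 956] [476.  332.5] [645. 633.  20.]
scene [377 243  13  12 110] [383.2 248.3] [529. 408.  20.]
scene [  0 248  44  28 148] [ 21.8 261.8] [ 965. -370.   20.]
scene [362 250  30  43 698] [376.3 268.9] [593. 408.  20.]
scene [220 255  29  35 357] [235.4 277. ] [763. 118.  20.]
scene [ 89 305  93  54 412] [134.6 329. ] [967. -15.  20.]
scene [ 234  304  118   80 4389] [292.8 347.9] [849. 302.  20.]
scene [192 361  40  23 145] [212.  373.1] [965. 179.  20.]
scene [170 372  34  12 211] [183.9 379.5] [1000.  136.   20.]
```

View pics/m1.png

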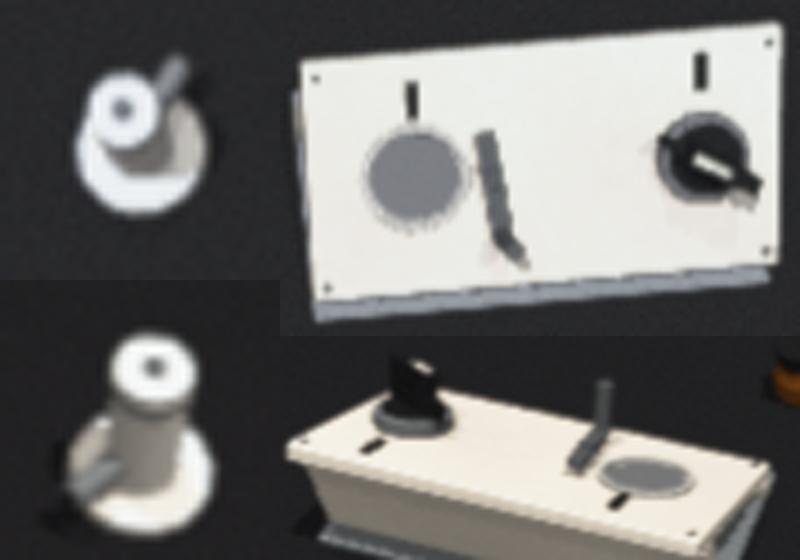

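The crop confirms the choice: a grey port sticks out at about raw top (218,174) and raw scene (290,240). The dock's clip is open, with its toe up the slope. Next I measure the cartridge, dock, clip and valve.

```bash
cat > meas.py <<'E'
from h import *
from scipy.optimize import least_squares
def blob(c,x,y,w,h,f):
    m=np.zeros(c["img"].shape[:2],np.uint8); m[y:y+h,x:x+w]=f(c["img"][y:y+h,x:x+w].astype(int)); return m
def comps(m,lo,hi):
    N,l,st,ce=cv2.connectedComponentsWithStats(m); return [(st[i,4],ce[i].round(2)) for i in range(1,N) if lo<st[i,4]<hi]
T28=np.deg2rad(28)
def dockpose(p): return np.array([p[0],p[1],62.]),Ro.from_euler('z',p[2]).as_matrix()@Ro.from_euler('y',-T28).as_matrix()
E
python3 - <<'E'
from meas import *
s,t=load("scene0"),load("top0")
# panel quad in top
g=cv2.cvtColor(t["img"],cv2.COLOR_RGB2GRAY)
m=blob(t,265,150,125,80,lambda a:a.min(2)>170)
cs=max(cv2.findContours(m,cv2.RETR_EXTERNAL,cv2.CHAIN_APPROX_NONE)[0],key=cv2.contourArea)
hull=cv2.convexHull(cs); q=cv2.approxPolyDP(hull,6,True)[:,0].astype(float); print("quad",q.tolist())
L=[]
for a,b in zip(q,np.roll(q,-1,0)):
    d=(b-a)/np.linalg.norm(b-a); P=cs[:,0].astype(float); u=(P-a)@d; v=(P-a)@[-d[1],d[0]]
    k=(abs(v)<2)&(u>5)&(u<np.linalg.norm(b-a)-5); vx,vy,x,y=cv2.fitLine(P[k].astype(np.float32),cv2.DIST_HUBER,0,.01,.01).ravel(); L.append(np.cross([x,y,1],[x+vx,y+vy,1]))
C=[np.cross(L[i-1],L[i]) for i in range(len(L))]; C=np.array([c[:2]/c[2] for c in C]); print("corners",C.round(1).tolist())
print("topdark",comps(blob(t,273,160,108,60,lambda a:a.max(2)<110),5,400))
print("scenedark",comps(blob(s,125,155,125,60,lambda a:a.max(2)<90),3,400))
print("topgrey",comps(blob(t,273,160,108,60,lambda a:a.max(2)<170),5,900))
print("scenegrey",comps(blob(s,200,175,40,40,lambda a:a.max(2)<170),5,900))
k=[min(C,key=lambda c:np.linalg.norm(c-p)) for p in ([275,166],[381,157],[381,211],[278,222])]
D=np.array([[75,145,0],[75,-145,0],[-75,-145,0],[-75,145,0]],float)
def f(p):
    o,R=dockpose(p); return np.concatenate([proj(t,o+R@d)-u for d,u in zip(D,k)])
r=least_squares(f,[600,-120,0]); print("dock top",r.x.round(3),r.fun.round(1))
o,R=dockpose(r.x)
for n,d in dict(seat=[0,80,0],ringtop=[0,80,4],smark=[48,80,4],vmark=[52,-95,4],vbase=[0,-95,12],vtop=[0,-95,46],piv=[0,35,14]).items():
    X=o+R@np.array(d,float); print(n,X.round(0),"top",proj(t,X).round(1),"scene",proj(s,X).round(1))
# cartridge
print("tubetop", tri(t,[209.3,181.3],s,[300.7,223.2]),"port",tri(t,[217.6,174.2],s,[290,239.6]))
print("tubetop z70",onplane(t,[209.3,181.3],(0,0,70)),onplane(s,[300.7,223.2],(0,0,70)))
print("port z23",onplane(t,[217.6,174.2],(0,0,23)),onplane(s,[290,239.6],(0,0,23)))
E
```

```text
quad [[381.0, 158.0], [379.0, 210.0], [278.0, 218.0], [275.0, 166.0]]
corners [[380.0, 157.4], [380.0, 209.8], [277.7, 218.3], [274.6, 165.8]]
topdark [(np.int32(202), array([294.47, 161.73])), (np.int32(16), array([363.5, 167.5])), (np.int32(17), array([299.12, 173.82])), (np.int32(250), array([364.6 , 187.32])), (np.int32(97), array([273.97, 204.64])), (np.int32(85), array([317.95, 196.12])), (np.int32(158), array([361.97, 217.48]))]
scenedark [(np.int32(7), array([148., 182.])), (np.int32(9), array([209.44, 195.67])), (np.int32(26), array([236.88, 202.81]))]
topgrey [(np.int32(31), array([363.45, 167.39])), (np.int32(27), array([299., 174.])), (np.int32(367), array([364.72, 187.36])), (np.int32(321), array([299.7 , 190.88])), (np.int32(157), array([317.99, 195.68]))]
scenegrey [(np.int32(302), array([220.39, 178.91])), (np.int32(170), array([214.98, 190.39])), (np.int32(373), array([220.44, 209.25]))]
dock top [ 5.96396e+02 -1.19878e+02  1.75000e-01] [-0.7 -0.1  1.1 -0.5  0.3  0.1 -0.6  0.4]
seat [582. -41.  62.] top [299.2 190.8] scene [216.2 190.6]
ringtop [581. -41.  66.] top [299.5 191.1] scene [216.3 189.2]
smark [622. -34.  88.] top [298.7 173.9] scene [209.4 195.4]
vmark [ 656. -206.   90.] top [363.2 167.1] scene [147.7 181.5]
vbase [ 607. -214.   73.] top [364.2 186.5] scene [158. 173.]
vtop [ 592. -217.  103.] top [368.6 189.7] scene [158.2 161.5]
piv [584. -87.  74.] top [316.7 190.7] scene [201.1 182.2]
tubetop (array([585.04894624, 205.21186571,  69.47047683]), np.float64(0.5412065879638185)) port (array([616.94547371, 191.36495553,  30.20716381]), np.float64(3.5757948768154035))
tubetop z70 [585.01030772 204.87838487  70.        ] [585.31260136 205.56909422  70.        ]
port z23 [619.49441653 190.5954075   23.        ] [611.84567605 191.53072705  23.        ]
```

```bash
python3 - <<'E'
from meas import *
s,t=load("scene0"),load("top0")
obs=[(t,[380.3,157.6],[75,-145,0]),(t,[380,209.8],[-75,-145,0]),(t,[277.7,218.3],[-75,145,0]),(t,[274.6,165.8],[75,145,0]),
(t,[299,174],[48,80,4]),(t,[363.45,167.4],[52,-95,4]),(t,[299.7,190.9],[0,80,4]),(s,[148,182],[52,-95,4]),(s,[209.44,195.67],[48,80,4])]
def f(p):
    o,R=dockpose(p); return np.concatenate([(proj(c,o+R@np.array(d,float))-u) for c,u,d in obs])
r=least_squares(f,[600,-120,0],loss="soft_l1"); print(r.x.round(4),r.fun.round(1)); np.save("dock.npy",r.x)
o,R=dockpose(r.x)
def ab(c,u,h): return (R.T@(onplane(c,u,o+R[:,2]*h,R[:,2])-o)).round(1)
# clip bar & valve handle pixels mapped to dock planes
for c,n,w in((t,"top",(305,175,30,45)),):
    m=blob(c,*w,lambda a:a.max(2)<150); ys,xs=np.nonzero(m)
    P=np.array([ab(c,[x,y],14.5) for x,y in zip(xs,ys)]); print("clip x range",P[:,0].min(),P[:,0].max())
    for lo in range(-70,40,10):
        k=(P[:,0]>=lo)&(P[:,0]<lo+10)
        if k.any(): print(lo,P[k].mean(0).round(1))
m=blob(t,350,172,32,30,lambda a:a.max(2)<55); ys,xs=np.nonzero(m); P=np.array([ab(t,[x,y],46)[:2] for x,y in zip(xs,ys)])
m=blob(t,355,178,22,20,lambda a:a.min(2)>120); print("white line",[(x,g.round(1),ab(t,g,46)) for x,g in comps(m,2,60)])
ys,xs=np.nonzero(m); print([ab(t,[x,y],46)[:2].tolist() for x,y in zip(xs,ys)])
for q in([.6,1.3,1.0]):
    X=o+R@np.array([36*np.cos(q),-95+36*np.sin(q),22]); print(q,"nose top",proj(t,X).round(1),"scene",proj(s,X).round(1))
m=blob(s,145,155,25,22,lambda a:a.min(2)>120); print("scene bright",[(x,g,ab(s,g,46)) for x,g in comps(m,2,60)])
E
```

```text
[ 5.964031e+02 -1.200254e+02  1.733000e-01] [ 0.9 -0.6  0.3  0.2 -0.6  0.3 -0.7 -0.2 -0.2 -0.1 -0.1 -0.2 -0.2  0.2
 -0.3 -0.6 -0.2 -0.3]
clip x range -84.7 24.8
-60 [-52.2  21.4  14.5]
-50 [-44.6  26.3  14.5]
-40 [-35.   29.9  14.5]
-30 [-25.   31.3  14.5]
-20 [-14.9  42.7  14.5]
-10 [-5.1 47.3 14.5]
0 [ 4.9 49.2 14.5]
10 [14.5 47.2 14.5]
20 [22.7 46.6 14.5]
white line [(np.int32(16), array([357.7, 178.7]), array([ 32.3, -65.9,  46. ])), (np.int32(57), array([373.9, 182.6]), array([  18.4, -108.5,   46. ])), (np.int32(20), array([366.1, 188.6]), array([  3.8, -88.2,  46. ])), (np.int32(57), array([364.2, 196. ]), array([-15.8, -83.3,  46. ]))]
[[34.8, -58.9], [34.6, -61.5], [34.3, -64.1], [34.1, -66.7], [33.9, -69.4], [33.7, -72.0], [33.5, -74.6], [33.2, -77.2], [33.0, -79.8], [32.2, -90.3], [31.9, -93.0], [31.7, -95.6], [31.5, -98.2], [31.3, -100.8], [31.1, -103.5], [30.9, -106.1], [30.6, -108.7], [30.4, -111.3], [30.2, -114.0], [32.1, -58.9], [31.9, -61.5], [31.7, -64.1], [31.5, -66.7], [28.8, -98.2], [28.6, -100.9], [28.4, -103.5], [28.2, -106.1], [28.0, -108.7], [27.7, -111.4], [
[... 1574 characters left out ...]
, -61.5], [-17.0, -64.1], [-17.2, -66.8], [-17.4, -69.4], [-17.7, -72.1], [-17.9, -74.8], [-18.1, -77.4], [-18.4, -80.1], [-18.6, -82.7], [-18.8, -85.4], [-19.0, -88.0], [-19.3, -90.7], [-19.5, -93.4], [-19.7, -96.0], [-20.0, -98.7], [-20.2, -101.4], [-20.4, -104.0], [-20.6, -106.7], [-20.9, -109.3], [-21.1, -112.0], [-21.3, -114.7]]
0.6 nose top [358.  177.3] scene [159.1 174.3]
1.3 nose top [352.7 185.1] scene [167.6 173.2]
1.0 nose top [354.3 181.4] scene [164.3 173.9]
scene bright [(np.int32(4), array([160. , 162.5]), array([  5.1, -86.6,  46. ])), (np.int32(26), array([167.54, 171.54]), array([ 55.1, -36.3,  46. ])), (np.int32(27), array([147.19, 173.07]), array([ 93.7, -71.2,  46. ]))]
```

```bash
python3 - <<'E'
from meas import *
s,t=load("scene0"),load("top0"); o,R=dockpose(np.load("dock.npy"))
def ab(c,u,h): return (R.T@(onplane(c,u,o+R[:,2]*h,R[:,2])-o)).round(1)
print("toe",ab(t,[315.8,182],14.5),"posttop",ab(t,[323.4,209.8],47.5))
for q in(1.2,1.3,1.4,1.5,1.6):
    v=[np.array([28*np.sin(q),35+28*np.cos(q),14.5]),np.array([-38*np.sin(q),35-38*np.cos(q),14.5]),np.array([-38*np.sin(q),35-38*np.cos(q),47.5])]
    print(q,[proj(t,o+R@x).round(1).tolist() for x in v],[proj(s,o+R@x).round(1).tolist() for x in v])
# port angle from both views
b=np.array([585.2,205.2,23])
for a in(-20,-24,-28,-32):
    f=lambda r:b+r*np.array([np.cos(np.deg2rad(a)),np.sin(np.deg2rad(a)),0])
    print(a,"top",proj(t,f(36)).round(1),proj(t,f(14)).round(1),"scene",proj(s,f(36)).round(1),proj(s,f(14)).round(1))
E
cat > go.py <<'E'
import sys
from meas import *
from rig import robot
def down(a): 
    a=np.deg2rad(a); y=np.array([np.cos(a),np.sin(a),0]); z=np.array([0,0,-1.]); return np.c_[np.cross(y,z),y,z]
def dk():
    o,R=dockpose(np.load("dock.npy")); return o,R
def dtool(a): # tool into panel, closing axis at angle a (deg) from dock x towards dock y
    o,R=dk(); a=np.deg2rad(a); y=R@[np.cos(a),np.sin(a),0]; z=-R[:,2]; return np.c_[np.cross(y,z),y,z]
def cur():
    s=robot.get_state(); q=s["eef_rot"]; return s["tool_pos"],Ro.from_quat(np.r_[q[1:],q[0]]).as_matrix(),s
def go(p,Rt):
    p0,R0,s=cur(); l=R0.T@(np.array(p)-p0)/150; d=Ro.from_matrix(R0.T@Rt).as_rotvec()/np.pi
    n=np.abs(l).max(); print("lin",l.round(3).tolist(),"dr",d.round(3).tolist(),"mm %.0f deg %.0f calls %.1f"%(np.linalg.norm(l)*150,np.linalg.norm(d)*180,n))
E
python3 -c "
from go import *
go((585.2,205.2,130),down(-24.5))"
```

```text
toe [24.4 36.9 14.5] posttop [-44.   25.8  47.5]
1.2 [[312.7, 181.6], [322.2, 202.9], [325.0, 206.5]] [[200.5, 186.0], [201.7, 177.1], [202.5, 166.0]]
1.3 [[313.7, 181.2], [320.9, 203.4], [323.7, 207.1]] [[199.5, 185.9], [203.1, 177.2], [203.9, 166.1]]
1.4 [[314.7, 180.9], [319.5, 203.8], [322.3, 207.5]] [[198.4, 185.7], [204.4, 177.4], [205.3, 166.3]]
1.5 [[315.7, 180.7], [318.2, 204.1], [320.9, 207.8]] [[197.4, 185.5], [205.8, 177.6], [206.6, 166.5]]
1.6 [[316.8, 180.6], [316.8, 204.2], [319.5, 207.9]] [[196.4, 185.3], [207.0, 177.9], [207.9, 166.8]]
-20 top [216.8 174.3] [213.3 181. ] scene [289.3 242. ] [295.3 236.9]
-24 top [217.6 174.7] [213.6 181.2] scene [288.6 241.3] [295.1 236.7]
-28 top [218.3 175.1] [213.9 181.3] scene [288.  240.7] [294.8 236.4]
-32 top [219.  175.6] [214.2 181.5] scene [287.4 239.9] [294.6 236.2]
lin [-3.03, -0.852, 0.328] dr [-0.0, 0.0, 0.505] mm 475 deg 91 calls 3.0
```

Request:
servo_tool:
  plan:
    - {"linear":[-1,-0.28,0],"dr":[0,0,0.17],"hand":0.3}
    - {"linear":[-1,-0.28,0],"dr":[0,0,0.17],"hand":0.3}
    - {"linear":[-1,-0.28,0],"dr":[0,0,0.17],"hand":0.3}

```text
time_s: 0.48
tool_pos: [342.1, 403.9, 179.4]
eef_rot: [0.0, 0.458, 0.889, -0.0]
ft_force: [0.1, 0.8, -0.8]
width: 67.3
grasp_force: 0.0
```

```bash
python3 -c "
from go import *
go((585.2,205.2,130),down(-25))"
```

```text
lin [-2.019, 0.553, 0.33] dr [-0.0, 0.0, 0.336] mm 318 deg 60 calls 2.0
```

Request:
servo_tool:
  plan:
    - {"linear":[-1,0.27,0],"dr":[0,0,0.17],"hand":0.3}
    - {"linear":[-1,0.27,0],"dr":[0,0,0.17],"hand":0.3}
    - {"linear":[-1,0.27,0],"dr":[0,0,0.17],"hand":0.3}

```text
time_s: 0.85
tool_pos: [462.8, 305.8, 179.2]
eef_rot: [-0.0, 0.677, 0.736, -0.0]
ft_force: [-0.1, 1.2, -0.4]
width: 61.4
grasp_force: 0.0
```

```bash
python3 -c "
from go import *
go((585.2,205.2,130),down(-25))"
```

```text
lin [-0.737, 0.757, 0.328] dr [-0.0, 0.0, 0.166] mm 166 deg 30 calls 0.8
```

Request:
servo_tool:
  plan:
    - {"linear":[-0.737,0.757,0.328],"dr":[0,0,0.166],"hand":0.3}
    - {"linear":[-0.737,0.757,0.328],"dr":[0,0,0.166],"hand":0.3}
    - {"linear":[-0.737,0.757,0.328],"dr":[0,0,0.166],"hand":0.3}
    - {"linear":[-0.737,0.757,0.328],"dr":[0,0,0.166],"hand":0.3}
    - {"linear":[-0.737,0.757,0.328],"dr":[0,0,0.166],"hand":0.3}

```text
time_s: 1.48
tool_pos: [583.8, 208.7, 130.4]
eef_rot: [-0.0, 0.841, 0.541, -0.0]
ft_force: [-0.2, 0.4, 0.5]
width: 61.0
grasp_force: 0.0
```

```bash
python3 -c "
from go import *
go((585.2,205.2,34),down(-25)); print(cur()[2]['joints'].round(2))"
```

```text
lin [-0.018, 0.018, 0.643] dr [-0.0, 0.0, 0.003] mm 96 deg 0 calls 0.6
[0.28 0.5  1.36 0.   1.28 0.71]
```

Request:
servo_tool:
  plan:
    - {"linear":[0,0,0.2],"dr":[0,0,0],"hand":0.3}
    - {"linear":[0,0,0.3],"dr":[0,0,0],"hand":0.3}
    - {"linear":[0,0,0.3],"dr":[0,0,0],"hand":0.3}
    - {"linear":[0,0,0.3],"dr":[0,0,0],"hand":0.3}

```text
time_s: 1.98
tool_pos: [584.6, 208.8, 86.6]
eef_rot: [0.0, 0.841, 0.54, 0.001]
ft_force: [-0.7, 0.4, 0.1]
width: 61.2
grasp_force: 0.0
```

```bash
python3 - <<'E'
from go import *
go((585.2,205.2,34),down(-25))
c=robot.capture("scene"); a=c["img"][180:260,250:350,::-1]; cv2.imwrite("pics/a1.png",cv2.resize(a,(800,640))[:600])
E
```

```text
lin [-0.02, 0.013, 0.351] dr [0.0, -0.0, 0.002] mm 53 deg 0 calls 0.4
```

View pics/a1.png

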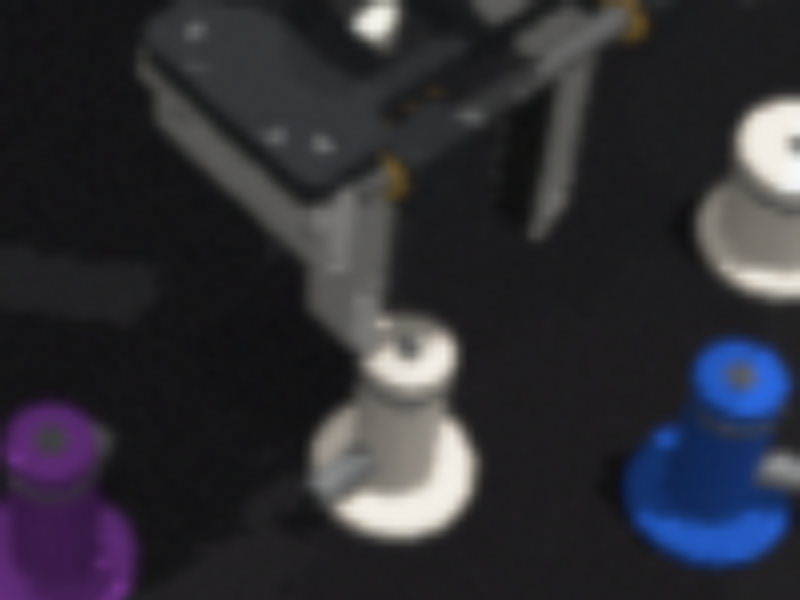

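```bash
python3 - <<'E'
from go import *
s=load("scene0"); p,R,st=cur()
for n,X in dict(tcp=p,fA=p+R@[0,30.5,0],fB=p+R@[0,-30.5,0],fAo=p+R@[0,43,0],fBo=p+R@[0,-43,0],top=[585.2,205.2,70]).items(): print(n,((proj(s,X)-[250,180])*8).round(0))
E
```

```text
tcp [420. 316.]
fA [345. 368.]
fB [493. 266.]
fAo [314. 389.]
fBo [523. 246.]
top [405. 345.]
```

The chosen cartridge stands at about (405,430) with the open fingers behind and above it. The fingertips look offset from the prediction, so I'll settle the arm and check both views before closing.

Request:
servo_tool:
  plan:
    - {"linear":[-0.02,0.013,0.03],"dr":[0,0,0.002],"hand":0.3}
    - {"linear":[-0.02,0.013,0.03],"dr":[0,0,0.002],"hand":0.3}
    - {"linear":[-0.02,0.013,0.03],"dr":[0,0,0.002],"hand":0.3}

```text
time_s: 2.4
tool_pos: [584.9, 204.7, 81.0]
eef_rot: [0.0, 0.843, 0.537, 0.0]
ft_force: [-0.4, -0.7, -0.5]
width: 61.2
grasp_force: 0.0
```

```bash
python3 - <<'E'
from go import *
go((585.2,205.2,34),down(-25)); p,R,st=cur(); print(p)
im=np.zeros((600,800,3),np.uint8)
for i,(n,cc) in enumerate((("scene",(300,218)),("top",(211,180)))):
    c=robot.capture(n); x,y=cc[0]-25,cc[1]-37
    a=cv2.resize(c["img"][y:y+75,x:x+50,::-1],(400,600),interpolation=cv2.INTER_CUBIC)
    a=np.clip(a.astype(float)*1.8,0,255).astype(np.uint8)
    for X,col in((p,(0,0,255)),(p+R@[0,30.5,0],(0,255,0)),(p+R@[0,-30.5,0],(0,255,0)),([585.2,205.2,70],(255,0,255))):
        u=(proj(c,X)-[x-.5,y-.5])*8; cv2.circle(a,tuple(int(v) for v in u),4,col,-1)
    im[:,i*400:i*400+400]=a
cv2.imwrite("pics/a2.png",im)
E
```

```text
lin [0.004, 0.001, 0.314] dr [0.0, -0.0, 0.0] mm 47 deg 0 calls 0.3
[584.87050367 204.70733161  81.03910049]
```

View pics/a2.png

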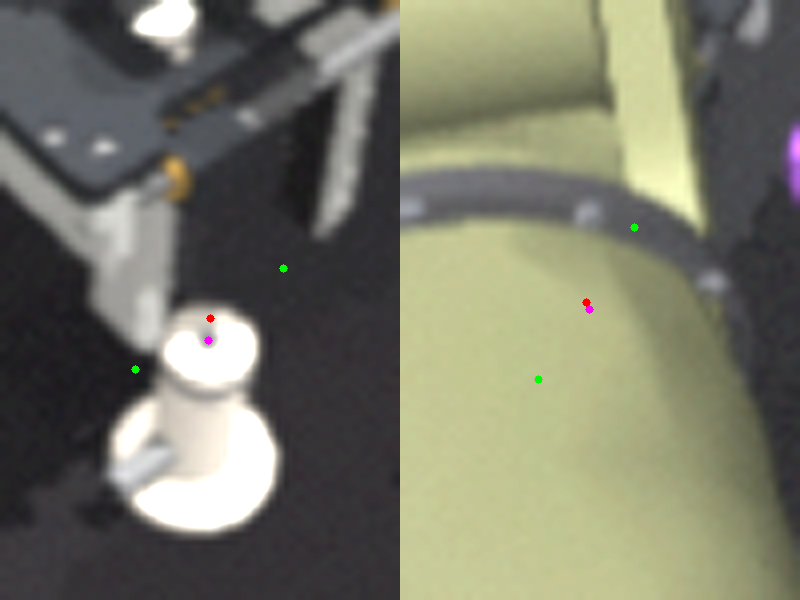

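```bash
python3 - <<'E'
from go import *
s=load("scene0"); q=[-1.3e-4,.20398,.978975,-5e-4]; R=Ro.from_quat(q[1:]+q[:1]).as_matrix(); p=np.array([219.5,504,179.1])
x0,y0=440,60
a=cv2.resize(s["img"][y0:y0+90,x0:x0+72,::-1],(576,720),interpolation=cv2.INTER_CUBIC)
a=np.clip(a.astype(float)*1.8,0,255).astype(np.uint8)
for z,col in((0,(0,0,255)),(-60,(0,255,0))):
  for y in(47,59.5,-47,-59.5):
    for x in(-8,8):
      u=(proj(s,p+R@[x,y,z])-[x0-.5,y0-.5])*8; cv2.circle(a,tuple(int(v) for v in u),3,col,-1)
cv2.imwrite("pics/a3.png",a[:600])
E
```

```text
(no output)
```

View pics/a3.png

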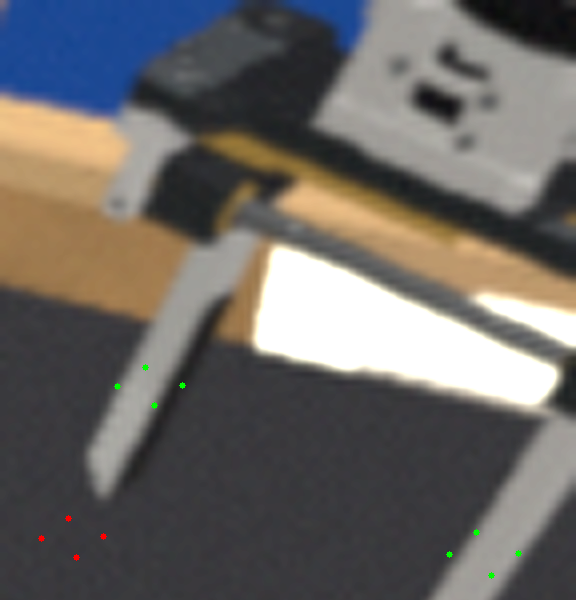

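```bash
python3 - <<'E'
from go import *
s=load("scene0"); p,R,st=cur()
for z in(0,-20,-50):
  for y in(30.5,43,-30.5,-43):
    print(z,y,[((proj(s,p+R@[x,y,z])-[274.5,180.5])*8).round(0).tolist() for x in(-8,8)])
E
```

```text
0 30.5 [[118.0, 353.0], [153.0, 387.0]]
0 43 [[87.0, 374.0], [122.0, 408.0]]
0 -30.5 [[266.0, 253.0], [302.0, 285.0]]
0 -43 [[295.0, 233.0], [331.0, 265.0]]
-20 30.5 [[122.0, 314.0], [158.0, 348.0]]
-20 43 [[90.0, 335.0], [126.0, 370.0]]
-20 -30.5 [[272.0, 213.0], [309.0, 246.0]]
-20 -43 [[302.0, 193.0], [339.0, 225.0]]
-50 30.5 [[128.0, 252.0], [165.0, 287.0]]
-50 43 [[95.0, 274.0], [132.0, 309.0]]
-50 -30.5 [[282.0, 151.0], [320.0, 184.0]]
-50 -43 [[313.0, 131.0], [351.0, 163.0]]
```

The fingers line up laterally, with the drawn tips ending about 20 mm short of the TCP. The grasp is good, so I descend and close.

Request:
servo_tool:
  plan:
    - {"linear":[0.004,0.002,0.2],"dr":[0,0,0],"hand":0.3}
    - {"linear":[0.004,0.002,0.316],"dr":[0,0,0],"hand":0.3}
    - {"linear":[0.004,0.002,0.316],"dr":[0,0,0],"hand":0.3}
    - {"linear":[0.004,0.002,0.316],"dr":[0,0,0],"hand":-0.8}
    - {"linear":[0.004,0.002,0.316],"dr":[0,0,0],"hand":-0.8}
    - {"linear":[0.004,0.002,0.316],"dr":[0,0,0],"hand":-0.8}
    - {"linear":[0.004,0.002,0.316],"dr":[0,0,0],"hand":-0.8}
    - {"linear":[0.004,0.002,0.316],"dr":[0,0,0],"hand":-0.8}

```text
time_s: 3.5
tool_pos: [585.5, 205.3, 33.9]
eef_rot: [0.0, 0.843, 0.538, 0.0]
ft_force: [-0.8, 0.0, 2.4]
width: 27.1
grasp_force: 30.0
```

```bash
python3 - <<'E'
from go import *
p,R,s=cur(); print(p,s["width"],s["grasp_force"],s["ft_force"])
o,D=dk(); 
# hover: TCP 34 mm above underside; underside 60 above panel along dock z
go(o+D@[0,80,34+70],dtool(0))
E
```

```text
[585.47179681 205.29260444  33.87165204] 27.09907188540234 29.99643623828888 [-0.76872918  0.03215234  2.39322198]
lin [-1.684, 0.41, -0.8] dr [-0.151, 0.047, -0.19] mm 286 deg 44 calls 1.7
```

Gripped: width 27 mm, force 30 N. Lift straight up, then travel.

Request:
servo_tool:
  plan:
    - {"linear":[0,0,-0.3],"dr":[0,0,0],"hand":-0.8}
    - {"linear":[0,0,-0.7],"dr":[0,0,0],"hand":-0.8}
    - {"linear":[-0.2,0.1,-0.9],"dr":[0,0,-0.04],"hand":-0.8}
    - {"linear":[-0.5,0.2,-0.95],"dr":[-0.04,0.01,-0.08],"hand":-0.8}
    - {"linear":[-0.8,0.3,-1],"dr":[-0.08,0.02,-0.12],"hand":-0.8}
    - {"linear":[-1,0.35,-1],"dr":[-0.12,0.04,-0.16],"hand":-0.8}
    - {"linear":[-1,0.35,-1],"dr":[-0.12,0.04,-0.16],"hand":-0.8}

```text
time_s: 4.38
tool_pos: [567.7, 45.0, 182.9]
eef_rot: [0.123, 0.668, 0.718, 0.151]
ft_force: [0.1, 0.5, -1.7]
width: 27.1
grasp_force: 30.0
```

```bash
python3 - <<'E'
from go import *
o,D=dk(); go(o+D@[0,80,34+60],dtool(0))
E
```

```text
lin [-0.615, -0.311, 0.128] dr [-0.03, 0.006, -0.031] mm 105 deg 8 calls 0.6
```

Request:
servo_tool:
  plan:
    - {"linear":[-0.25,-0.15,0.05],"dr":[-0.015,0.003,-0.015],"hand":-0.8}
    - {"linear":[-0.45,-0.25,0.1],"dr":[-0.03,0.006,-0.031],"hand":-0.8}
    - {"linear":[-0.615,-0.311,0.128],"dr":[-0.03,0.006,-0.031],"hand":-0.8}
    - {"linear":[-0.615,-0.311,0.128],"dr":[-0.03,0.006,-0.031],"hand":-0.8}
    - {"linear":[-0.615,-0.311,0.128],"dr":[-0.03,0.006,-0.031],"hand":-0.8}
    - {"linear":[-0.615,-0.311,0.128],"dr":[-0.03,0.006,-0.031],"hand":-0.8}

```text
time_s: 5.12
tool_pos: [541.5, -45.8, 146.0]
eef_rot: [0.155, 0.624, 0.744, 0.186]
ft_force: [-0.1, -0.2, -0.7]
width: 26.9
grasp_force: 30.0
```

```bash
python3 - <<'E'
from go import *
o,D=dk(); go(o+D@[0,80,34+60],dtool(0))
p,R,st=cur(); c=robot.capture("scene"); pickle.dump(c,open("s1.pkl","wb"))
x,y=165,125; k=8
a=cv2.resize(c["img"][y:y+75,x:x+100,::-1],(800,600),interpolation=cv2.INTER_CUBIC)
a=np.clip(a.astype(float)*1.3,0,255).astype(np.uint8)
P=lambda X:tuple(int(v) for v in (proj(c,X)-[x-.5,y-.5])*k)
for X,col in(([0,0,34],(0,0,255)),([0,0,-36],(0,0,255)),([0,36,11],(0,255,0)),([26,0,31],(255,0,255)),([-26,0,31],(255,0,255)),([0,26,31],(255,0,255))): cv2.circle(a,P(p+R@np.array(X,float)),3,col,-1)
cv2.imwrite("pics/a4.png",a)
E
```

```text
lin [-0.017, -0.02, -0.003] dr [-0.0, -0.001, 0.0] mm 4 deg 0 calls 0.0
```

View pics/a4.png

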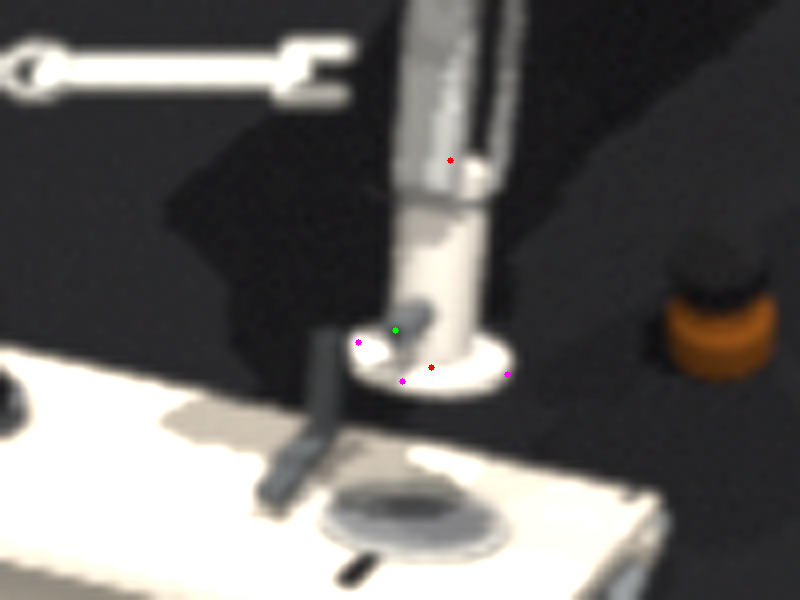

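The cartridge is held squarely over the ring (ring at about (415,520)). The port at (402,328) is within a few pixels of its predicted spot (395,330), towards the mark at (357,570). Now I descend.

Request:
servo_tool:
  plan:
    - {"linear":[-0.017,-0.02,0],"dr":[0,0,0],"hand":-0.8}
    - {"linear":[-0.017,-0.02,0.15],"dr":[0,0,0],"hand":-0.8}
    - {"linear":[-0.017,-0.02,0.32],"dr":[0,0,0],"hand":-0.8}
    - {"linear":[-0.017,-0.02,0.32],"dr":[0,0,0],"hand":-0.8}
    - {"linear":[-0.017,-0.02,0.32],"dr":[0,0,0],"hand":-0.8}
    - {"linear":[-0.017,-0.02,0.32],"dr":[0,0,0],"hand":-0.8}

```text
time_s: 5.92
tool_pos: [561.2, -45.9, 102.9]
eef_rot: [0.155, 0.624, 0.743, 0.186]
ft_force: [-0.3, -0.3, -0.3]
width: 27.2
grasp_force: 30.0
```

```bash
python3 - <<'E'
from go import *
o,D=dk(); go(o+D@[0,80,34],dtool(0))
p,R,st=cur(); c=robot.capture("scene"); pickle.dump(c,open("s2.pkl","wb"))
x,y=180,145; k=8
a=cv2.resize(c["img"][y:y+56,x:x+75,::-1],(800,597),interpolation=cv2.INTER_CUBIC); k=800/75
P=lambda X:tuple(int(v) for v in (proj(c,X)-[x-.5,y-.5])*k)
for X,col in(([0,0,34],(0,0,255)),([0,36,11],(0,255,0)),([26,0,31],(255,0,255)),([-26,0,31],(255,0,255)),([0,26,31],(255,0,255))): cv2.circle(a,P(p+R@np.array(X,float)),3,col,-1)
cv2.imwrite("pics/a5.png",a)
E
```

```text
lin [0.006, 0.001, 0.082] dr [0.0, -0.0, 0.0] mm 12 deg 0 calls 0.1
```

View pics/a5.png

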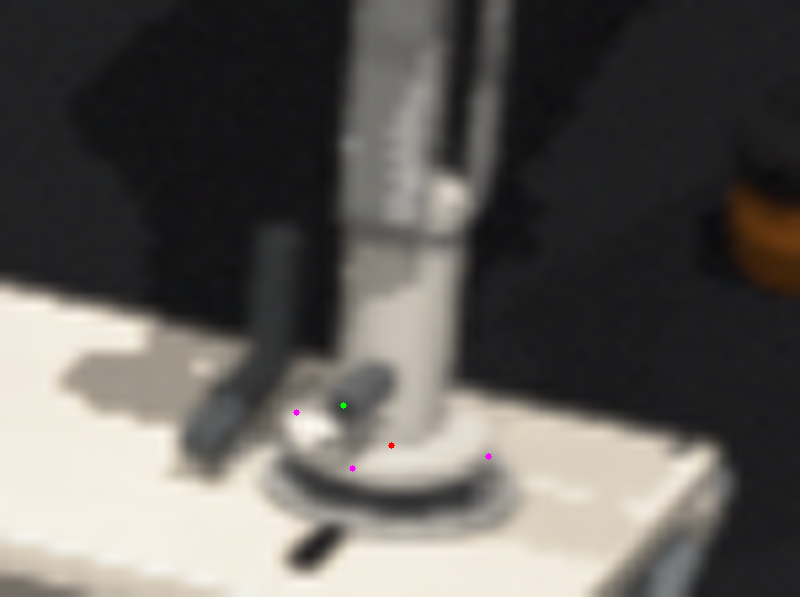

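Flange (x 280–493) and ring (262–515) are concentric, and the port tip at (345,398) points at the mark at (318,547). Now the last 12 mm.

Request:
servo_tool:
  plan:
    - {"linear":[0.006,0.001,0.03],"dr":[0,0,0],"hand":-0.8}
    - {"linear":[0.006,0.001,0.06],"dr":[0,0,0],"hand":-0.8}
    - {"linear":[0.006,0.001,0.08],"dr":[0,0,0],"hand":-0.8}
    - {"linear":[0.006,0.001,0.085],"dr":[0,0,0],"hand":-0.8}
    - {"linear":[0.006,0.001,0.085],"dr":[0,0,0],"hand":-0.8}
    - {"linear":[0.006,0.001,0.085],"dr":[0,0,0],"hand":-0.8}

```text
time_s: 6.72
tool_pos: [566.4, -43.9, 91.1]
eef_rot: [0.155, 0.624, 0.743, 0.185]
ft_force: [-21.7, -3.9, 19.2]
width: 27.1
grasp_force: 30.1
```

```bash
python3 - <<'E'
from go import *
o,D=dk(); go(o+D@[0,80,34],dtool(0)); p,R,s=cur(); print("dock",D.T@(p-o),"F",D.T@s["ft_force"])
E
```

```text
lin [-0.001, 0.005, -0.004] dr [-0.0, -0.001, 0.0] mm 1 deg 0 calls 0.0
dock [-0.81426534 80.10824366 33.42400998] F [-10.50506346  -0.1382794   27.2770381 ]
```

Contact at the expected height (33.4 against 34 mm), with 27 N: it's fully seated. Release and retract along the axis.

Request:
servo_tool:
  plan:
    - {"linear":[0,0.003,-0.004],"dr":[0,0,0],"hand":-0.8}
    - {"linear":[0,0.003,-0.004],"dr":[0,0,0],"hand":0.0}
    - {"linear":[0,0.003,-0.004],"dr":[0,0,0],"hand":0.0}
    - {"linear":[0,0.003,-0.004],"dr":[0,0,0],"hand":0.0}
    - {"linear":[0,0.003,-0.15],"dr":[0,0,0],"hand":0.0}
    - {"linear":[0,0.003,-0.5],"dr":[0,0,0],"hand":0.0}
    - {"linear":[0,0.003,-0.6],"dr":[0,0,0],"hand":0.0}
    - {"linear":[0,0.003,-0.6],"dr":[0,0,0],"hand":0.0}

```text
time_s: 7.72
tool_pos: [526.1, -51.3, 170.9]
eef_rot: [0.156, 0.624, 0.743, 0.186]
ft_force: [-0.1, 0.4, -1.1]
width: 46.9
grasp_force: 0.0
```

```bash
python3 - <<'E'
from go import *
o,D=dk(); p,R,s=cur(); print("dock",(D.T@(p-o)).round(1),s["joints"].round(2))
c=robot.capture("scene"); pickle.dump(c,open("s3.pkl","wb"))
x,y=180,145; k=800/75
a=cv2.resize(c["img"][y:y+56,x:x+75,::-1],(800,597),interpolation=cv2.INTER_CUBIC)
P=lambda X:tuple(int(v) for v in (proj(c,o+D@np.array(X,float))-[x-.5,y-.5])*k)
for X,col in(([0,80,70],(0,0,255)),([36,80,23],(0,255,0)),([0,54,3],(255,0,255)),([0,106,3],(255,0,255))): cv2.circle(a,P(X),3,col,-1)
for q in(1.3,1.4,1.5): cv2.circle(a,P([-38*np.sin(q),35-38*np.cos(q),47.5]),2,(0,255,255),-1); cv2.circle(a,P([28*np.sin(q),35+28*np.cos(q),14.5]),2,(0,255,255),-1)
cv2.imwrite("pics/a6.png",a)
E
```

```text
dock [  0.4  79.8 123.1] [-0.28 -0.    1.98  0.31  0.75 -0.64]
```

View pics/a6.png

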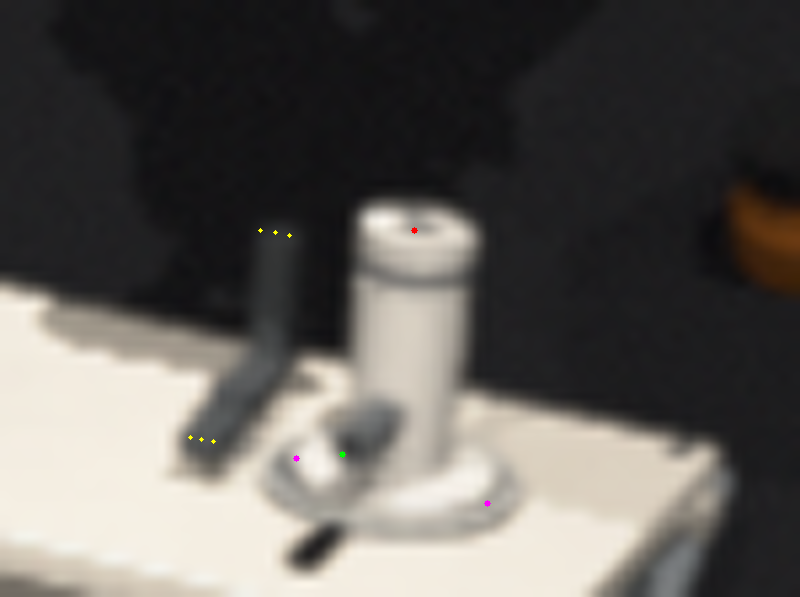

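The cartridge sits flat inside the ring. The tube top is at (415,228), as predicted, the port faces the mark at (318,547), and the clip angle is about 1.42. Next I check the port's angle numerically and plan the clip approach.

```bash
python3 - <<'E'
from go import *
o,D=dk(); c=load("s3"); 
m=blob(c,207,180,14,14,lambda a:(a.max(2)<135)&(a.max(2)>25)); print("port blob",comps(m,5,200))
print(c["img"][182:192,208:220].max(2))
for a in(-20,-10,0,10,20):
    e=np.deg2rad(a); print(a,[proj(c,o+D@[r*np.cos(e),80+r*np.sin(e),23]).round(1).tolist() for r in(14,25,36)])
q=1.42; go(o+D@[-38*np.sin(q),35-38*np.cos(q),110],dtool(-40))
go(o+D@[-38*np.sin(q),35-38*np.cos(q),19],dtool(-40))
E
```

```text
port blob [(np.int32(28), array([213.89, 185.89]))]
[[222 233 235 232 206 175 162 158 173 192 206 205]
 [241 237 211 175 160 147 133 123 122 147 188 200]
 [239 219 174 154 138 124 117 111 103 135 184 199]
 [229 219 180 135 108 102 105  97  94 148 192 198]
 [212 231 209 130  74  77  89  86 110 173 202 198]
 [233 242 226 157  84  73  86 106 153 186 198 195]
 [230 244 241 204 130 105 111 134 168 193 200 194]
 [209 237 237 206 155 135 132 164 186 196 204 204]
 [167 203 197 169 152 134 137 174 197 208 223 230]
 [159 167 167 159 150 153 182 208 222 235 242 243]]
-20 [[213.3, 183.9], [210.4, 184.8], [207.5, 185.8]]
-10 [[214.0, 184.1], [211.8, 185.3], [209.5, 186.5]]
0 [[214.8, 184.4], [213.2, 185.7], [211.6, 187.1]]
10 [[215.7, 184.5], [214.8, 186.0], [214.0, 187.5]]
20 [[216.6, 184.6], [216.5, 186.2], [216.4, 187.8]]
lin [-0.338, -0.249, 0.081] dr [-0.0, -0.0, 0.222] mm 64 deg 40 calls 0.3
lin [-0.339, -0.249, 0.688] dr [-0.0, -0.0, 0.222] mm 121 deg 40 calls 0.7
```

Request:
servo_tool:
  plan:
    - {"linear":[-0.15,-0.1,0],"dr":[0,0,0.055],"hand":0}
    - {"linear":[-0.338,-0.249,0.08],"dr":[0,0,0.11],"hand":0}
    - {"linear":[-0.338,-0.249,0.08],"dr":[0,0,0.165],"hand":0}
    - {"linear":[-0.338,-0.249,0.08],"dr":[0,0,0.222],"hand":0}
    - {"linear":[-0.338,-0.249,0.08],"dr":[0,0,0.222],"hand":0}
    - {"linear":[-0.338,-0.249,0.08],"dr":[0,0,0.222],"hand":0}

```text
time_s: 8.52
tool_pos: [507.6, -105.6, 141.3]
eef_rot: [0.082, 0.839, 0.487, 0.227]
ft_force: [-0.1, -0.6, 0.3]
width: 46.9
grasp_force: 0.0
```

```bash
python3 - <<'E'
from go import *
o,D=dk(); q=1.42; go(o+D@[-38*np.sin(q),35-38*np.cos(q),19],dtool(-40)); print(cur()[2]["joints"].round(2))
c=robot.capture("top"); pickle.dump(c,open("t4.pkl","wb"))
for a in(-10,0,10):
    e=np.deg2rad(a); print(a,[proj(c,o+D@[r*np.cos(e),80+r*np.sin(e),23]).round(1).tolist() for r in(14,25,36)])
x,y=280,160
a=cv2.resize(c["img"][y:y+50,x:x+60,::-1],(720,600),interpolation=cv2.INTER_CUBIC)
cv2.circle(a,tuple(int(v) for v in (proj(c,o+D@[36,80,23])-[x-.5,y-.5])*12),3,(0,255,0),-1)
cv2.imwrite("pics/a7.png",a)
E
```

```text
lin [-0.001, 0.004, 0.606] dr [-0.001, -0.0, 0.002] mm 91 deg 0 calls 0.6
[-0.43  0.03  2.02  0.41  0.73 -0.17]
-10 [[301.4, 187.9], [302.0, 183.9], [302.5, 179.8]]
0 [[300.5, 187.9], [300.3, 183.9], [300.2, 179.8]]
10 [[299.6, 188.0], [298.7, 184.1], [297.8, 180.2]]
```

View pics/a7.png

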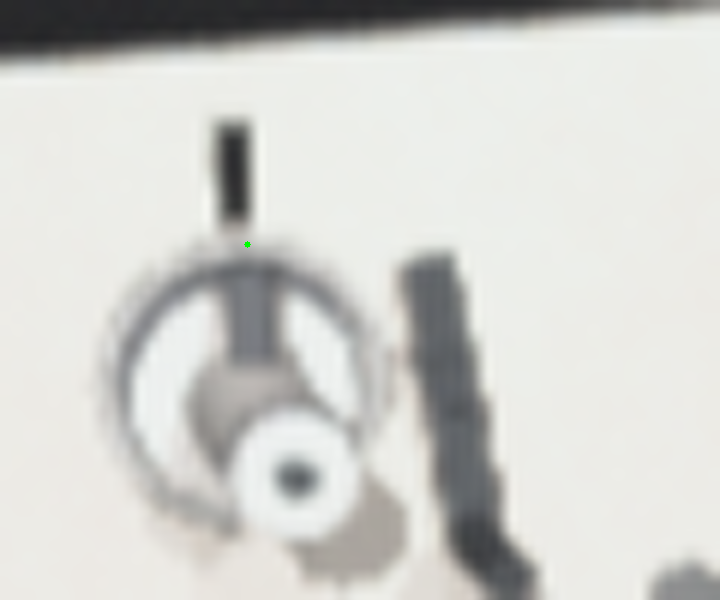

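Top view: the port lies from (254,360) to (247,270), squarely under the mark at (233,170), within about 3 degrees. The clip toe is at (430,260). Now I descend on the post and grip it.

Request:
servo_tool:
  plan:
    - {"linear":[0,0.004,0.2],"dr":[0,0,0],"hand":0}
    - {"linear":[0,0.004,0.45],"dr":[0,0,0],"hand":0}
    - {"linear":[0,0.004,0.605],"dr":[0,0,0],"hand":0}
    - {"linear":[0,0.004,0.605],"dr":[0,0,0],"hand":0}
    - {"linear":[0,0.004,0.605],"dr":[0,0,0],"hand":-1}
    - {"linear":[0,0.004,0.605],"dr":[0,0,0],"hand":-1}
    - {"linear":[0,0.004,0.605],"dr":[0,0,0],"hand":-1}
    - {"linear":[0,0.004,0.605],"dr":[0,0,0],"hand":-1}

```text
time_s: 9.57
tool_pos: [549.6, -98.6, 62.3]
eef_rot: [0.082, 0.84, 0.486, 0.227]
ft_force: [-2.6, -0.8, 0.5]
width: 10.7
grasp_force: 22.5
```

```bash
python3 - <<'E'
from go import *
o,D=dk(); p,R,s=cur(); d=D.T@(p-o); print("dock",d.round(1),s["width"],s["grasp_force"],(D.T@s["ft_force"]).round(1))
q0=np.arctan2(-d[0],35-d[1]); print("q",q0, "r",np.hypot(d[0],35-d[1]))
for f in np.arange(1,9)/8:
    q=q0*(1-f); X=o+D@[-38*np.sin(q),35-38*np.cos(q),d[2]]; print((R.T@(X-p)/150).round(3).tolist())
E
```

```text
dock [-37.3  29.2  20.1] 10.680356414991099 22.534748911857605 [-2.2 -0.3  1.7]
q 1.4157567238681894 r 37.73579999648828
[-0.028, 0.035, -0.0]
[-0.047, 0.075, -0.0]
[-0.06, 0.118, -0.0]
[-0.064, 0.163, -0.0]
[-0.061, 0.208, -0.0]
[-0.049, 0.251, -0.001]
[-0.031, 0.292, -0.001]
[-0.005, 0.328, -0.001]
```

Request:
servo_tool:
  plan:
    - {"linear":[-0.028,0.035,0],"dr":[0,0,0],"hand":-1}
    - {"linear":[-0.047,0.075,0],"dr":[0,0,0],"hand":-1}
    - {"linear":[-0.06,0.118,0],"dr":[0,0,0],"hand":-1}
    - {"linear":[-0.064,0.163,0],"dr":[0,0,0],"hand":-1}
    - {"linear":[-0.061,0.208,0],"dr":[0,0,0],"hand":-1}
    - {"linear":[-0.049,0.251,0],"dr":[0,0,0],"hand":-1}
    - {"linear":[-0.031,0.292,0],"dr":[0,0,0],"hand":-1}
    - {"linear":[-0.005,0.328,0],"dr":[0,0,0],"hand":-1}

```text
time_s: 10.58
tool_pos: [587.6, -124.5, 79.4]
eef_rot: [0.081, 0.84, 0.486, 0.227]
ft_force: [-11.1, 0.1, 3.4]
width: 9.4
grasp_force: 30.0
```

Request:
servo_tool:
  plan:
    - {"linear":[0,0,0],"dr":[0,0,0],"hand":-1}
    - {"linear":[0,0,0],"dr":[0,0,0],"hand":-1}

```text
time_s: 10.82
tool_pos: [587.4, -125.3, 79.3]
eef_rot: [0.082, 0.84, 0.485, 0.227]
ft_force: [-10.2, -4.4, 2.4]
width: 9.2
grasp_force: 30.0
```

```bash
python3 - <<'E'
from go import *
o,D=dk(); p,R,s=cur(); d=D.T@(p-o); print("dock",d.round(1),s["width"],s["grasp_force"],(D.T@s["ft_force"]).round(1))
print("q",np.arctan2(-d[0],35-d[1]), "r",np.hypot(d[0],35-d[1])); print("dx1mm in tool",(R.T@D[:,0]).round(2))
E
```

```text
dock [-0.5 -3.6 19.9] 9.195621440316668 30.001966953277588 [-8.4 -2.6  7.1]
q 0.013316608335471287 r 38.598206352799
dx1mm in tool [ 0.64  0.77 -0.  ]
```

Request:
servo_tool:
  plan:
    - {"linear":[0.006,0.007,0],"dr":[0,0,0],"hand":-1}
    - {"linear":[0.013,0.015,0],"dr":[0,0,0],"hand":-1}
    - {"linear":[0.013,0.015,0],"dr":[0,0,0],"hand":-1}

```text
time_s: 11.2
tool_pos: [588.2, -124.4, 79.4]
eef_rot: [0.08, 0.841, 0.486, 0.225]
ft_force: [-23.4, -5.8, 4.8]
width: 9.0
grasp_force: 30.0
```

```bash
python3 - <<'E'
from go import *
o,D=dk(); p,R,s=cur(); d=D.T@(p-o); print("dock",d.round(1),s["width"],s["grasp_force"],(D.T@s["ft_force"]).round(1))
c=robot.capture("scene"); pickle.dump(c,open("s5.pkl","wb"))
x,y=150,140; k=8
a=cv2.resize(c["img"][y:y+70,x:x+95,::-1],(760,560),interpolation=cv2.INTER_CUBIC)
P=lambda X:tuple(int(v) for v in (proj(c,o+D@np.array(X,float))-[x-.5,y-.5])*k)
for X,col in(([0,63,14.5],(0,0,255)),([0,35,14.5],(0,255,0)),([0,-3,14.5],(255,0,255)),([0,-3,47.5],(255,0,255))): cv2.circle(a,P(X),3,col,-1)
cv2.imwrite("pics/a8.png",a)
E
```

```text
dock [ 0.4 -2.9 19.5] 8.976047865561606 30.00420570373535 [-19.   -1.6  15.5]
```

View pics/a8.png

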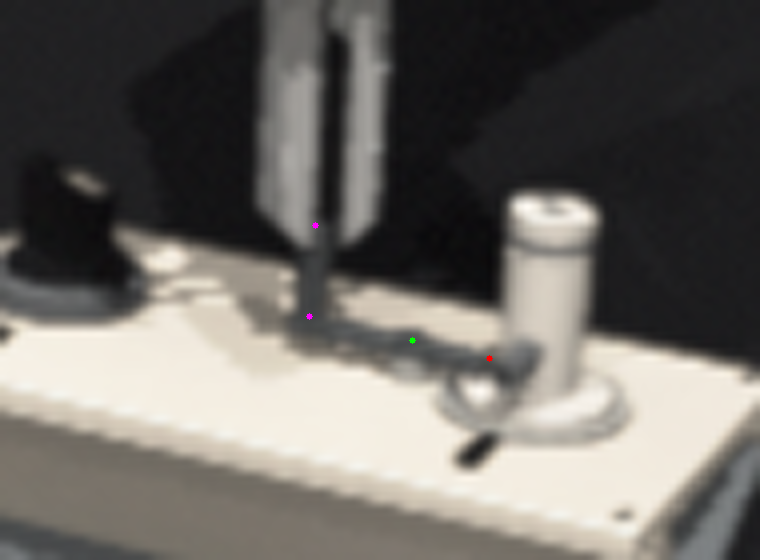

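The clip lies along the predicted closed line (post base (309,316), toe (489,358)) over the flange. The force rose from 8 to 19 N, so it's at its stop. Ease off, release and retract.

Request:
servo_tool:
  plan:
    - {"linear":[-0.008,-0.01,0],"dr":[0,0,0],"hand":-1}
    - {"linear":[-0.008,-0.01,0],"dr":[0,0,0],"hand":-0.2}
    - {"linear":[-0.008,-0.01,0],"dr":[0,0,0],"hand":-0.2}
    - {"linear":[-0.008,-0.01,0],"dr":[0,0,0],"hand":-0.2}
    - {"linear":[-0.008,-0.01,-0.2],"dr":[0,0,0],"hand":-0.2}
    - {"linear":[-0.008,-0.01,-0.5],"dr":[0,0,0],"hand":-0.2}
    - {"linear":[-0.008,-0.01,-0.5],"dr":[0,0,0],"hand":-0.2}

```text
time_s: 12.12
tool_pos: [554.9, -131.4, 149.5]
eef_rot: [0.084, 0.84, 0.485, 0.229]
ft_force: [-0.6, -0.7, -0.3]
width: 38.0
grasp_force: 0.0
```

```bash
python3 - <<'E'
from go import *
o,D=dk(); c=robot.capture("top"); pickle.dump(c,open("t6.pkl","wb"))
ab=lambda u,h:(D.T@(onplane(c,u,o+D[:,2]*h,D[:,2])-o))[:2]
m=blob(c,355,180,16,14,lambda a:a.min(2)>120); N,l,st,ce=cv2.connectedComponentsWithStats(m)
for i in range(1,N):
    ys,xs=np.nonzero(l==i); P=np.array([ab([x,y],46) for x,y in zip(xs,ys)])
    if len(P)>5:
        w=np.linalg.svd(P-P.mean(0))[2][0]; w*=np.sign(w[1]); print(len(P),ce[i].round(1),P.mean(0).round(1),"axis angle",np.arctan2(w[1],w[0]).round(2),"from axis",np.arctan2(P.mean(0)[1]+95,P.mean(0)[0]).round(2))
for q in(.9,1,1.1,1.2): print(q,"nose top",proj(c,o+D@[36*np.cos(q),-95+36*np.sin(q),30]).round(1))
m=blob(c,345,175,40,30,lambda a:a.max(2)<60); ys,xs=np.nonzero(m); print("dark extreme left",xs.min(),ys[xs==xs.min()])
for a in(50,60): go(o+D@[0,-95,110],dtool(a-90))
print(cur()[2]["joints"].round(2))
E
```

```text
0.9 nose top [356. 181.]
1 nose top [355.3 182.1]
1.1 nose top [354.6 183.3]
1.2 nose top [354.  184.5]
dark extreme left 352 [196 197]
lin [-0.477, 0.38, -0.095] dr [0.0, -0.0, 0.001] mm 93 deg 0 calls 0.5
lin [-0.477, 0.38, -0.095] dr [0.0, -0.0, -0.055] mm 93 deg 10 calls 0.5
[-0.44  0.14  1.88  0.41  0.75 -0.16]
```

```bash
python3 - <<'E'
from go import *
o,D=dk(); c=load("top0")
ab=lambda u,h:(D.T@(onplane(c,u,o+D[:,2]*h,D[:,2])-o))[:2]
m=blob(c,355,182,15,12,lambda a:a.min(2)>110); N,l,st,ce=cv2.connectedComponentsWithStats(m)
for i in range(1,N):
    ys,xs=np.nonzero(l==i); P=np.array([ab([x,y],46) for x,y in zip(xs,ys)])
    if len(P)>5:
        w=np.linalg.svd(P-P.mean(0))[2][0]; w*=np.sign(w[1]); print(len(P),ce[i].round(1),P.mean(0).round(1),"axis angle",np.arctan2(w[1],w[0]).round(2),"from axis",np.arctan2(P.mean(0)[1]+95,P.mean(0)[0]).round(2))
c=load("top0"); print(c["img"][178:196,348:378].max(2))
E
```

```text
21 [365.5 188.4] [  4.4 -86.6] axis angle 1.06 from axis 1.08
6 [355.7 192.3] [ -4.  -60.6] axis angle 0.72 from axis 1.69
[[236 236 236 236 236 236 235 236 234 223 208 165 129 134 135 132 128 121
  119 129 136 146 184 222 235 237 237 237 237 237]
 [236 236 236 236 235 236 236 234 219 166 130 121 121 127 117 113 107  93
   91 105 110 117 138 177 222 235 237 237 237 237]
 [236 236 236 236 236 236 234 225 167 120 124 127 101 101  81  65  54  50
   50  56  65  90 114 136 177 221 235 237 237 238]
 [236 236 236 236 235 233 213 176 112 118 130 114  79  55  47  42  40  40
   42  41  42  51  79 111 136 179 231 237 237 238]
 [236 236 235 235 231 220 135  79  68 104 106  76  47  38  41  39  41  41
   41  41  42  42  50  78 111 145 220 235 237 238]
 [236 236 235 231 223 200 103  47  43  52  55  44  37  35  36  38  39  41
   39  40  40  42  42  49  81 131 193 233 236 237]
 [235 235 231 224 219 201 109  61  51  42  40  43  38  30  34  36  36  39
   38  42  41  40  41  42  57 115 174 231 236 237]
 [235 235 225 221 218 185 104  84  80  48  37  40  34  29  36  55  46  38
   37  40  40  39  39  40  4
[... 573 characters left out ...]
 29  28  26  34  56  84
  110 162 197 191 132  64  41  46  81 161 211 232]
 [235 236 236 236 231 219 174 114 114  94  58  39  34  31  28  25  26  31
   45  71 110 152 123  65  42  41  44  74 133 203]
 [235 236 236 236 233 230 208 146 119 114  88  54  37  35  30  30  27  24
   25  30  47  64  60  47  42  42  40  41  64 134]
 [236 236 236 236 235 234 221 189 142 117 110  84  54  44  37  36  31  32
   27  24  31  40  55  60  55  50  46  40  64 154]
 [236 235 236 236 236 235 231 214 185 126 115 110  90  71  54  48  45  44
   42  45  49  62  93 110 113  96  70  51  93 206]
 [236 236 235 236 236 236 235 223 216 169 127 117 115 105  91  88  87  86
   88  81  88 115 135 148 158 145 123 101 126 225]]
```

Request:
servo_tool:
  plan:
    - {"linear":[-0.24,0.19,-0.09],"dr":[0,0,-0.03],"hand":-0.2}
    - {"linear":[-0.477,0.38,-0.095],"dr":[0,0,-0.061],"hand":-0.2}
    - {"linear":[-0.477,0.38,-0.095],"dr":[0,0,-0.061],"hand":-0.2}
    - {"linear":[-0.477,0.38,-0.095],"dr":[0,0,-0.061],"hand":-0.2}
    - {"linear":[-0.477,0.38,-0.095],"dr":[0,0,-0.061],"hand":-0.2}

```text
time_s: 12.8
tool_pos: [561.6, -221.1, 157.3]
eef_rot: [0.103, 0.79, 0.564, 0.218]
ft_force: [-0.2, 0.4, 0.2]
width: 37.6
grasp_force: 0.0
```

```bash
python3 -c "
from go import *
o,D=dk(); go(o+D@[0,-95,18],dtool(-29)); print(cur()[2]['joints'].round(2))"
```

```text
lin [-0.007, 0.012, 0.603] dr [-0.001, -0.001, 0.0] mm 90 deg 0 calls 0.6
[-0.6   0.23  1.75  0.45  0.85 -0.51]
```

Request:
servo_tool:
  plan:
    - {"linear":[-0.007,0.012,0.2],"dr":[0,0,0],"hand":-0.2}
    - {"linear":[-0.007,0.012,0.4],"dr":[0,0,0],"hand":-0.2}
    - {"linear":[-0.007,0.012,0.6],"dr":[0,0,0],"hand":-0.2}
    - {"linear":[-0.007,0.012,0.6],"dr":[0,0,0],"hand":-0.2}
    - {"linear":[-0.007,0.012,0.6],"dr":[0,0,0],"hand":-1}
    - {"linear":[-0.007,0.012,0.6],"dr":[0,0,0],"hand":-1}
    - {"linear":[-0.007,0.012,0.6],"dr":[0,0,0],"hand":-1}
    - {"linear":[-0.007,0.012,0.6],"dr":[0,0,0],"hand":-1}

```text
time_s: 13.8
tool_pos: [603.2, -215.9, 78.9]
eef_rot: [0.102, 0.79, 0.564, 0.218]
ft_force: [-12.0, 3.0, 5.7]
width: 10.5
grasp_force: 30.0
```

```bash
python3 -c "
from go import *
o,D=dk(); go(o+D@[0,-95,18],dtool(-90)); p,R,s=cur(); print((D.T@(p-o)).round(1),s['width'],s['grasp_force'],s['wrist_torque'])"
```

```text
lin [0.006, 0.002, 0.01] dr [-0.001, 0.0, 0.339] mm 2 deg 61 calls 0.0
[ -0.7 -95.6  19.5] 10.545084582301262 30.000303089618683 [0.46112689 2.00042022 0.4223057 ]
```

Request:
servo_tool:
  plan:
    - {"linear":[0,0,0],"dr":[0,0,0.05],"hand":-1}
    - {"linear":[0,0,0],"dr":[0,0,0.1],"hand":-1}
    - {"linear":[0,0,0],"dr":[0,0,0.15],"hand":-1}
    - {"linear":[0,0,0],"dr":[0,0,0.2],"hand":-1}
    - {"linear":[0,0,0],"dr":[0,0,0.25],"hand":-1}
    - {"linear":[0,0,0],"dr":[0,0,0.3],"hand":-1}
    - {"linear":[0,0,0],"dr":[0,0,0.339],"hand":-1}
    - {"linear":[0,0,0],"dr":[0,0,0.339],"hand":-1}

```text
time_s: 14.8
tool_pos: [604.0, -216.9, 79.3]
eef_rot: [-0.021, 0.967, 0.083, 0.241]
ft_force: [-5.6, -2.0, 2.0]
width: 10.6
grasp_force: 30.0
```

Request:
servo_tool:
  plan:
    - {"linear":[0,0,0],"dr":[0,0,0],"hand":-1}
    - {"linear":[0,0,0],"dr":[0,0,0],"hand":-1}
    - {"linear":[0,0,0],"dr":[0,0,0],"hand":-1}

```text
time_s: 15.18
tool_pos: [604.0, -217.0, 79.3]
eef_rot: [-0.021, 0.967, 0.084, 0.241]
ft_force: [-5.5, -2.6, 1.6]
width: 10.9
grasp_force: 30.0
```

```bash
python3 -c "
from go import *
o,D=dk(); go(o+D@[0,-95,18],dtool(-90)); p,R,s=cur(); print((D.T@(p-o)).round(1),s['width'],s['grasp_force'],s['wrist_torque'],s['joints'].round(2))"
```

```text
lin [0.0, -0.012, 0.011] dr [-0.0, 0.0, 0.0] mm 2 deg 0 calls 0.0
[ -0.  -96.8  19.6] 10.922362381655343 29.997375011444092 [-0.44365915  1.15804231 -0.0886666 ] [-0.55  0.4   1.72  0.5   0.7   0.51]
```

Request:
servo_tool:
  plan:
    - {"linear":[0,0,0],"dr":[0,0,0],"hand":-0.2}
    - {"linear":[0,0,0],"dr":[0,0,0],"hand":-0.2}
    - {"linear":[0,0,0],"dr":[0,0,0],"hand":-0.2}
    - {"linear":[0,0,-0.2],"dr":[0,0,0],"hand":-0.2}
    - {"linear":[0,0,-0.6],"dr":[0,0,0],"hand":-0.2}
    - {"linear":[0,0,-1],"dr":[0,0,0],"hand":-0.2}
    - {"linear":[0,0,-1],"dr":[0,0,0],"hand":-0.2}

```text
time_s: 16.05
tool_pos: [535.3, -230.0, 216.0]
eef_rot: [-0.019, 0.966, 0.084, 0.243]
ft_force: [0.5, 0.1, -0.5]
width: 37.5
grasp_force: 0.0
```

```bash
python3 -c "
from go import *
go((420,-330,260),dtool(-90))"
```

```text
lin [-0.631, 0.526, -0.669] dr [0.001, -0.001, 0.001] mm 159 deg 0 calls 0.7
```

Request:
servo_tool:
  plan:
    - {"linear":[-0.63,0.53,-0.67],"dr":[0,0,0],"hand":-0.2}
    - {"linear":[-0.63,0.53,-0.67],"dr":[0,0,0],"hand":-0.2}
    - {"linear":[-0.63,0.53,-0.67],"dr":[0,0,0],"hand":-0.2}
    - {"linear":[-0.63,0.53,-0.67],"dr":[0,0,0],"hand":-0.2}
    - {"linear":[-0.63,0.53,-0.67],"dr":[0,0,0],"hand":-0.2}
    - {"linear":[-0.63,0.53,-0.67],"dr":[0,0,0],"hand":-0.2}

```text
time_s: 16.8
tool_pos: [421.0, -328.8, 255.0]
eef_rot: [-0.022, 0.967, 0.085, 0.24]
ft_force: [0.3, 0.4, 0.8]
width: 37.5
grasp_force: 0.0
```

```bash
python3 - <<'E'
from go import *
o,D=dk(); c=robot.capture("top"); pickle.dump(c,open("t7.pkl","wb"))
ab=lambda u,h:(D.T@(onplane(c,u,o+D[:,2]*h,D[:,2])-o))[:2]
m=blob(c,358,180,20,14,lambda a:a.min(2)>110); N,l,st,ce=cv2.connectedComponentsWithStats(m)
for i in range(1,N):
    ys,xs=np.nonzero(l==i); P=np.array([ab([x,y],46) for x,y in zip(xs,ys)])
    if len(P)>5:
        w=np.linalg.svd(P-P.mean(0))[2][0]; w*=np.sign(w[0]); print(len(P),ce[i].round(1),P.mean(0).round(1),"axis",np.arctan2(w[1],w[0]).round(2))
x,y=270,150
a=cv2.resize(c["img"][y:y+72,x:x+115,::-1],(800,501),interpolation=cv2.INTER_CUBIC); cv2.imwrite("pics/a9.png",a)
E
```

```text
69 [374.9 186.4] [   7.8 -111.5] axis 0.05
25 [369.1 186.9] [  7.7 -96.1] axis -0.0
```

View pics/a9.png

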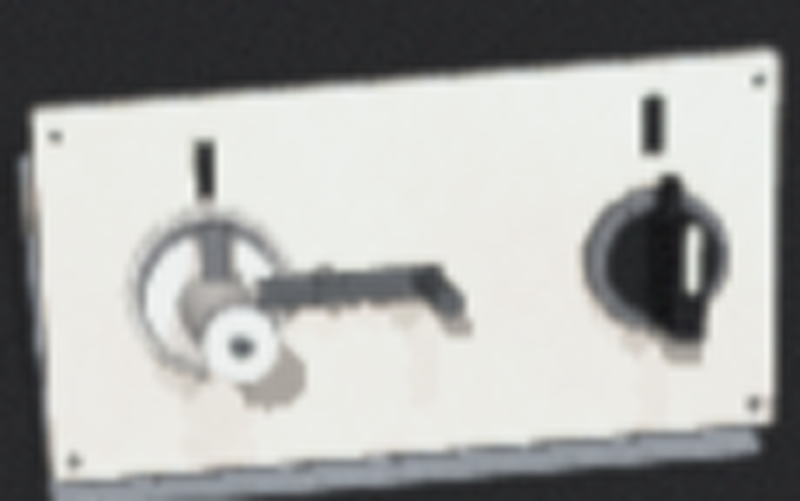

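The last view shows everything in place. The cartridge is in the ring with its port at (215,250) facing the mark at (205,170). The clip is closed with its toe at (265,292) over the flange. The valve's nose at (672,185) faces its mark at (653,125), and its white line measures 0.00 rad. I'm handing it in.

```bash
python3 -c "
from rig import robot
print(robot.job_done())"
```

```text
the job is handed in; nothing more can be done
None
```

The job is handed in at about 17 s on the robot's clock: cartridge seated with its port facing the mark (within about 3°), clip closed to its stop over the flange, then valve turned to its mark; I moved nothing else.

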